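Nest the bearing blocks and line them up with the rod

ROBOT

A 6-joint arm with a two-finger parallel gripper is mounted at the origin on a cart in front of the work surface, level with it; the furniture and walls round the work are solid. World frame = base frame: x ahead of the robot, y to its left, z up, the work surface at z = 0. Lengths are in m, angles in rad, forces in N, time in s.
With the tool pointing down it reaches from about 0.3 to 0.775 m from the base axis. Payload 14.6 kg.
Tool frame: the origin (TCP) lies midway between the tips of the shut fingers; the grasp point (between the pads) lies 19 mm behind it; z points along the fingers, y is the direction in which the jaws open and shut (so a half turn about z gives the same grasp; the last joint's range is limited). The gripper opens to 94 mm and grips with 3 to 60 N. Pads are 16 mm wide; open, the fingers measure 119 mm over their backs; the gripper's body (75 mm by 177 mm) begins 78 mm behind the grasp point.
Start: joints at [-1.406, 0.3, 1.521, -0, 1.321, -0.067], TCP at [0.126, -0.535, 0.205] pointing down, gripper open.
Joint ranges: [-3.03, 3.03], [-0.79, 2.21], [0.23, 2.52], [-1.04, 4.18], [0, 3.07], [-2.55, 2.55]. Speed limits (rad/s): [2.22, 2.22, 2.57, 3.14, 3.14, 3.14].

INTERFACE

Orientations are given as [roll, pitch, yaw] about the fixed x, y, z axes, in that order (R = Rz(yaw) Ry(pitch) Rx(roll)).
In Python, from station import readout, imaging, job gives the robot as it stands.
- The arm moves only by the tool arm_command, never from a script. Its argument "increments" is a list of rows, each an object with "gripper": the opening, from 0 (shut) to 1 (fully open); "slide": the shift along the world's x, y, z in m, a list of three; "yaw": the turn about the world's z in rad. A call has 1 to 8 rows; each row is the pose to reach, as a shift and turn from the pose commanded when the call began; what a row does not reach only later rows make up. A row lasts 1/8 s, in which the tool goes at most 62.5 mm and 10.7 degrees, less where a joint would pass 70% of its speed; a pose out of reach is approached as far as the arm can. A call with a gripper value outside its range is refused whole. The fingers move at their own pace and stop on an object; "grip_force" is the grip in N (left out, the last holds). Time passes only in rows, so rows that repeat a pose let the fingers close. It gives the time, the measured TCP pose, the force and the opening at its end, in the units of the state.
- readout.get_obs(): the state, without advancing time (a new reading comes with each control period).
- imaging.camera(name): name is "side" or "top"; returns a dict with "color" (384x512x3 uint8, red, green, blue), "mtx" (3x3 intrinsics, pixels), "D" ([k1, k2, p1, p2, k3] as OpenCV has them; the pictures are not rectified), "rvec" (rotation vector, rad) and "tvec" (3), from world to camera coordinates, as OpenCV has them. Camera axes: x right, y down, z forward; pixel columns grow to the right and rows downward; lengths in m; the calibration is good to about 2 mm. A picture is of the moment at which its call begins. There is no depth.
- job.hand_in(): hands the job in, once; it reports no verdict.
The state is a dict: "time_s": time; "qpos": joint angles; "joint_vel": joint speeds; "tau": joint torques, N m; "ee_pos": TCP position; "eef_rot": TCP orientation; "force": force on the tool from outside, world axes, zero at the start; "moment": the same for the moment, N m; "grip_width": finger opening in m.
Only numpy, scipy, OpenCV 4.12 (cv2) and the standard library are available. Lean on these libraries where they do the work, as an engineer would, in place of code of your own. Each camera call takes 0.05 s, during which the arm holds its last target. There are 200 camera calls.

TASK

Draw the alignment rod out of the fitting board and lay it down, then take every bearing block out of the compartmented bin and seat it fully down in the nest on the board whose pocket has the shape of its foot, with its bore along the row. Then slide the rod back in from the same end (the robot's left), through the near post, all the bores and out of the far post, until its handle is home against the near post, and let go. Leave the cup and the gouge where they are.

Things in the scene. Friction and masses are not known exactly. Their poses are not given: they have to be found in the camera images.
- board: Fitting board of plywood, 84 (x) x 252 (y) mm, 5 mm thick, fixed to the bench; origin at the centre of its underside, y along the row. Two upright dark wooden end posts, 42 (x) x 12 (y) mm, top 60 mm above the bench, stand at y = +107 and -107 mm from its centre; each has a round bore 20 mm in diameter along y, its centre 41 mm above the bench. Four nest tiles lie in a row between the posts at y = +75, +25, -25, -75 mm, in an order that changes.
- post_near (a point): centre of the bore's mouth on the outer face of the post at the board's +y end, where the rod goes in; axes as the board's
- post_far (a point): centre of the bore's mouth on the outer face of the post at the board's -y end, where the rod's tip comes out
- bin: Low wooden bin, 95 (x) x 345 (y) mm, 20 mm high, walls and dividers 5 mm, inner floor 5 mm above the bench, divided into four compartments in a row along y, centres at y = +127, +42, -42, -127 mm; fixed behind the board; origin at the centre of its underside. Holds the bearing blocks, at most one to a compartment.
- rod: Alignment rod, 0.09 kg: round steel shaft 12 mm in diameter, 245 mm long, tapered tip, on a wooden handle 18 x 18 mm, 66 mm long. Origin on the axis at the handle's front face; shaft to -y, handle to +y. Starts stored through both posts' bores, handle at the +y end, its face up to 25 mm from the near post, axis 37 mm above the bench (lying on the bottom of the bores); draw it 245 mm towards +y to free it.
- rod_tip (a point): the end of the shaft, on the axis, 245 mm from the rod's origin. When the rod lies on the bench it rests on handle and tip, so the tip is some 3 mm lower (0.012 rad)
- rod_grip (a point): middle of the handle, on the axis, 33 mm from the rod's origin; a good place to grip across the 18 mm. The handle may lie on any of its four sides (a knock can roll it)
- block_round: Bearing block of cast aluminium, 60 mm tall, 0.16 kg, with a round foot 38 mm in diameter, 16 mm high. Above it stands an upright head, 34 mm (x) x 24 mm (y), up to 60 mm, with a round bore 20 mm in diameter right through it along the block's y, centre 32 mm above the underside (solid above 42 mm: grip across x there). Origin at the centre of the underside. A half turn about z changes nothing. May be absent.
- nest_round: Wooden nest tile, 64 (x) x 49 (y) mm, 18 mm thick, with a round pocket 40.5 mm in diameter, 14 mm deep, open at the top; fixed on the board (top 23 mm above the bench), axes as the board's; origin at the centre of its underside. Only the block with the like foot fits.
- seat_round (a point): centre of the floor of that pocket (round), 9 mm above the bench; the underside of the block's foot comes to rest here
- block_square: Bearing block of cast aluminium, 60 mm tall, 0.16 kg, with a square foot 34 x 34 mm, 16 mm high. Above it stands an upright head, 34 mm (x) x 24 mm (y), up to 60 mm, with a round bore 20 mm in diameter right through it along the block's y, centre 32 mm above the underside (solid above 42 mm: grip across x there). Origin at the centre of the underside. A half turn about z changes nothing. May be absent.
- nest_square: Wooden nest tile, 64 (x) x 49 (y) mm, 18 mm thick, with a square pocket 36.5 x 36.5 mm, 14 mm deep, open at the top; fixed on the board (top 23 mm above the bench), axes as the board's; origin at the centre of its underside. Only the block with the like foot fits.
- seat_square (a point): centre of the floor of that pocket (square), 9 mm above the bench; the underside of the block's foot comes to rest here
- block_slot: Bearing block of cast aluminium, 60 mm tall, 0.16 kg, with an oblong foot 50 (x) x 26 (y) mm, 16 mm high. Above it stands an upright head, 34 mm (x) x 24 mm (y), up to 60 mm, with a round bore 20 mm in diameter right through it along the block's y, centre 32 mm above the underside (solid above 42 mm: grip across x there). Origin at the centre of the underside. A half turn about z changes nothing. May be absent.
- nest_slot: Wooden nest tile, 64 (x) x 49 (y) mm, 18 mm thick, with an oblong pocket 52.5 (x) x 28.5 (y) mm, 14 mm deep, open at the top; fixed on the board (top 23 mm above the bench), axes as the board's; origin at the centre of its underside. Only the block with the like foot fits.
- seat_slot (a point): centre of the floor of that pocket (slot), 9 mm above the bench; the underside of the block's foot comes to rest here
- block_cross: Bearing block of cast aluminium, 60 mm tall, 0.16 kg, with a cross-shaped foot, arms 48 mm long along x and 40 mm along y, each 18 mm wide, 16 mm high. Above it stands an upright head, 34 mm (x) x 24 mm (y), up to 60 mm, with a round bore 20 mm in diameter right through it along the block's y, centre 32 mm above the underside (solid above 42 mm: grip across x there). Origin at the centre of the underside. A half turn about z changes nothing. May be absent.
- nest_cross: Wooden nest tile, 64 (x) x 49 (y) mm, 18 mm thick, with a cross-shaped pocket, arms 50.5 mm along x and 42.5 mm along y, each 20.5 mm wide, 14 mm deep, open at the top; fixed on the board (top 23 mm above the bench), axes as the board's; origin at the centre of its underside. Only the block with the like foot fits.
- seat_cross (a point): centre of the floor of that pocket (cross), 9 mm above the bench; the underside of the block's foot comes to rest here
- nail_cup: Glazed cup with nails, 70 mm wide, 62 mm tall, a bystander; origin at the centre of the underside
- gouge_bench_2: Narrow gouge lying on the bench, about 64 x 209 x 25 mm, a bystander; origin at the middle of its underside
There are look-alikes about, which are no part of the job. What is shaped like the block_square but blue or pink is not meant.

How it is judged:
On the way, in this order (a step that is already met when the one before it is completed fails the run):
1. the rod is drawn right out of the board ((y of rod_tip in the frame of board above 0.115 m or x of rod_tip in the frame of board above 0.04 m or x of rod_tip in the frame of board below -0.04 m)), for 0.2 s.
2. every block that is there sits fully down in its own nest, bore along the row (horizontal distance between block_round and seat_round below 0.004 m and z of block_round in the frame of seat_round below 0.003 m and angle between each of block_round, block_square, block_slot, block_cross's own z axis and vertical below 0.08 rad and angle between the y axis of block_round and the y axis of nest_round, either way round below 0.2 rad and horizontal distance between block_square and seat_square below 0.004 m and z of block_square in the frame of seat_square below 0.003 m and angle between the y axis of block_square and the y axis of nest_square, either way round below 0.2 rad and horizontal distance between block_slot and seat_slot below 0.004 m and z of block_slot in the frame of seat_slot below 0.003 m and angle between the y axis of block_slot and the y axis of nest_slot, either way round below 0.2 rad and horizontal distance between block_cross and seat_cross below 0.004 m and z of block_cross in the frame of seat_cross below 0.003 m and angle between the y axis of block_cross and the y axis of nest_cross, either way round below 0.2 rad), for 0.2 s.
3. the rod passes through both posts and all the blocks, its handle home against the near post (y of rod in the frame of board below 0.119 m and y of rod_tip in the frame of board below -0.12 m and x of rod_tip in the frame of board between -0.011 and 0.011 m and z of rod_tip in the frame of board between 0.03 and 0.052 m and angle between the y axis of rod and the y axis of board, either way round below 0.06 rad), for 0.2 s.
At the end, for the whole second after the job is handed in: Every block present is in its own nest: within 4 mm of the pocket centre, under 3 mm off its floor, tilt under 0.08 rad, bore within 0.2 rad of the row. Rod through posts and blocks, handle face within 6 mm of the near post, tip 7 mm or more out of the far post. All released and at rest (all of step 2 and all of step 3 and linear speed of each of rod, block_round, block_square, block_slot, block_cross below 0.03 m/s); the robot touches nothing.
It fails at once if the cup or the gouge is shifted more than 4 cm or the cup is knocked over (distance of any of nail_cup, gouge_bench_2 from where it was at the start of the episode above 0.04 m or angle between nail_cup's own z axis and vertical above 0.5 rad).
Of block_round, block_square, block_slot, block_cross only 3 to 4 are there at a start; the rules pass over those that are not, and their reading is None.
At some moment in a run one of rod may be knocked a few centimetres aside while the robot is not near it.
Once in a run the grip may slacken for a moment while it holds something.
It also fails if it takes over 192 s, if anything falls off the work surface, if the arm or the gripper's body presses on something with over 40 N, if the wrist force passes 120 N, or if a joint passes its speed limit or range.

## Working session

There is one attempt and no reset: what is moved stays moved. The work goes in short steps, Python scripts to look and compute and a tool call to move; the robot and the scene stay as the last step left them, time stands still between calls to the robot, and variables do not carry over. Pictures are saved under pics/ and viewed, about 12 in all and at most 16, crops included, and the job is handed in when it is done.

Besides the shell and the picture viewer there is one more tool, called after "Emit:" as name(argument=value, ...) on one line, values as JSON. arm_command: Moves the arm, as the interface text tells. Its arguments: {"type":"object","properties":{"increments":{"type":"array","items":{"type":"object","properties":{"gripper":{"type":"number"},"slide":{"type":"array","items":{"type":"number"}},"yaw":{"type":"number"}}}},"grip_force":{"type":"number"}},"required":["increments"]}

```bash
mkdir -p pics; ls
cat > h.py <<'E'
import numpy as np, cv2
from station import readout, imaging, job
def cam(n,save=None):
    c=imaging.camera(n)
    if save: cv2.imwrite(f'pics/{save}.png',cv2.cvtColor(c['color'],cv2.COLOR_RGB2BGR))
    np.savez(f'last_{n}.npz',**{k:np.array(v) for k,v in c.items()})
    return c
def last(n): return dict(np.load(f'last_{n}.npz'))
def ray(c,px):
    p=cv2.undistortPoints(np.array(px,float).reshape(-1,1,2),c['mtx'],c['D']).reshape(-1,2)
    R=cv2.Rodrigues(c['rvec'])[0]; o=-R.T@np.array(c['tvec']).ravel()
    d=np.c_[p,np.ones(len(p))]@R
    return o,d
def onplane(c,px,z):
    o,d=ray(c,px); return o+d*((z-o[2])/d[:,2])[:,None]
def proj(c,P): return cv2.projectPoints(np.array(P,float).reshape(-1,1,3),c['rvec'],c['tvec'],c['mtx'],c['D'])[0].reshape(-1,2)
E
python3 - <<'E'
from h import *
import json
for n in('top','side'):
    c=cam(n,n+'0'); R=cv2.Rodrigues(c['rvec'])[0]; print(n,-R.T@np.array(c['tvec']).ravel(),R[2],c['mtx'][0])
    i=cv2.imread(f'pics/{n}0.png'); cv2.imwrite(f'pics/{n}0b.png',cv2.resize(i,(800,600),interpolation=cv2.INTER_CUBIC))
print(readout.get_obs())
E
```

```text
pics
top [0.43283575 0.06044473 1.12056063] [ 0.11509143 -0.01940778 -0.99316529] [371.95654978   0.         253.50161707]
side [ 0.75977524 -0.96629669  0.97808504] [-0.15201108  0.73491034 -0.66090803] [457.54335034   0.         250.90353335]
{'time_s': 0.1, 'qpos': array([-1.40560009e+00,  3.00383408e-01,  1.52150584e+00, -3.69438971e-06,
        1.32072513e+00, -6.66342067e-02]), 'joint_vel': array([ 0.0004427 ,  0.00012017, -0.00384691,  0.00081577,  0.0022226 ,
        0.00121248]), 'tau': array([ 1.05426116e-03, -5.32645476e+01, -3.53281689e+01,  7.09385052e-02,
        2.35204009e-02, -5.62017726e-05]), 'ee_pos': array([ 0.1263065 , -0.53505708,  0.20496627]), 'eef_rot': array([-3.14057296e+00, -6.44604171e-05,  2.31831328e-01]), 'force': array([-1.37331314, -0.20581771, -0.06966753]), 'moment': array([-0.05831044,  0.05014803,  0.03297295]), 'grip_width': 0.09379039470342267}
```

View pics/top0b.png

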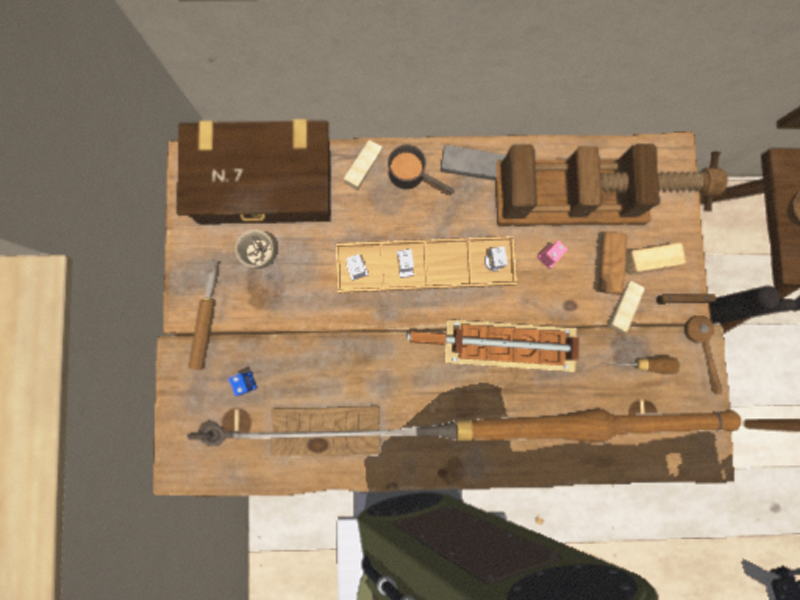

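View pics/side0b.png

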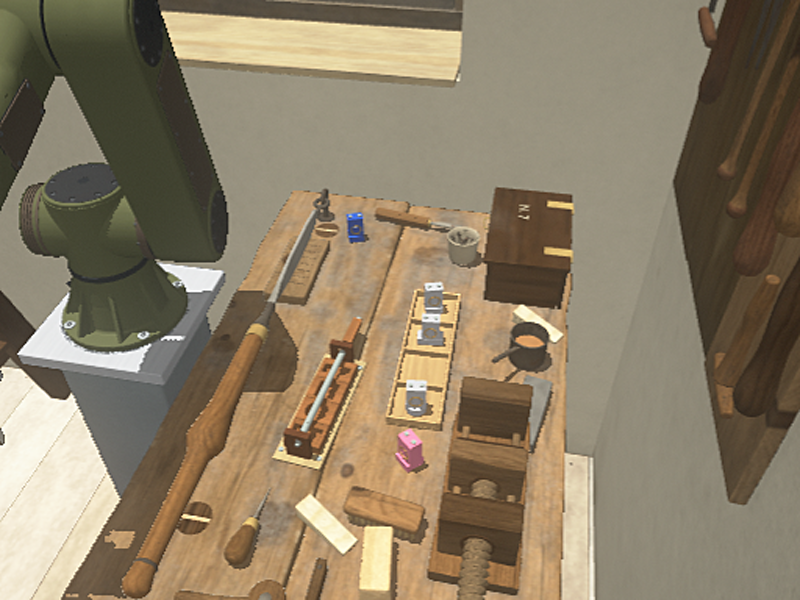

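The top view shows the silver blocks in the bin at (356,266), (405,262) and (497,258). The board runs from (450,340) to (575,350) with the rod through it and its handle at (428,337). The blue look-alike is at (243,381), pink at (553,253), the cup at (257,250) and the gouge at (205,320). The side view agrees with this. Next is a close crop.

Run:
```python
import cv2,numpy as np
i=cv2.imread('pics/top0.png')
a=i[145:245,205:378]; a=cv2.resize(a,None,fx=4.6,fy=4.6,interpolation=cv2.INTER_CUBIC); cv2.imwrite('pics/c1.png',a); print(a.shape)
i=cv2.imread('pics/side0.png')
a=i[175:305,170:300]; a=cv2.resize(a,None,fx=4.6,fy=4.6,interpolation=cv2.INTER_CUBIC); cv2.imwrite('pics/c2.png',a)
```

```text
(460, 796, 3)
```

View pics/c1.png

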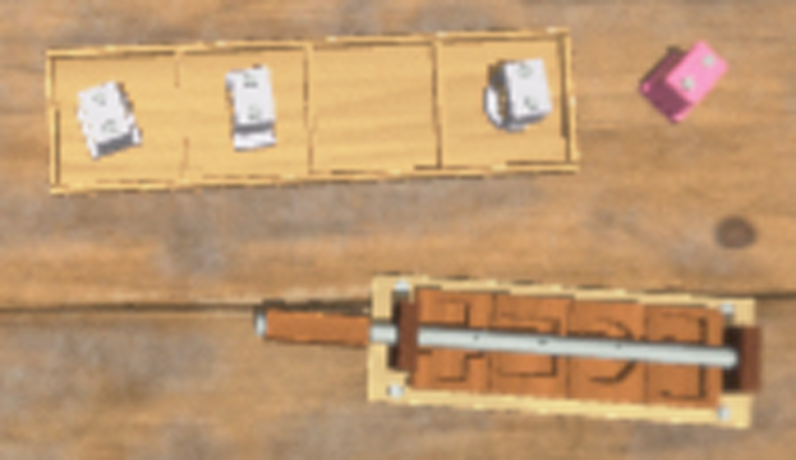

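View pics/c2.png

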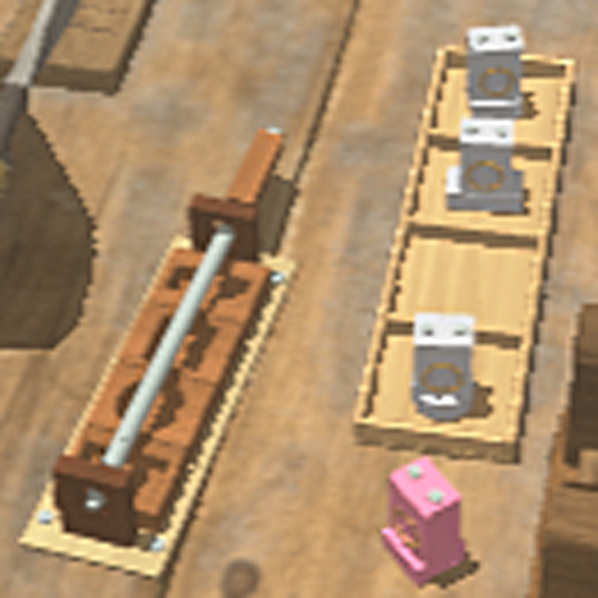

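Crop 1 shows the handle at (310,325), the near post at (403,335), and nests left to right that look like cross, square, round, slot. The blocks are at (110,118), (250,105) and (520,90). The pink look-alike at (690,80) is excluded, and the blue one lies far to the left. Crop 2 shows the same layout.

Run:
```python
from h import *
t=last('top'); s=last('side')
T=lambda p:np.array(p,float)/4.6+[205-.4,145-.4]
S=lambda p:np.array(p,float)/4.6+[170-.4,175-.4]
np.set_printoptions(precision=4,suppress=True)
b=onplane(t,T([(375,275),(756,300),(748,427),(370,400)]),.005); print('board top',b,b.mean(0),np.linalg.norm(np.diff(b,axis=0),axis=1))
b=onplane(s,S([(180,237),(298,262),(160,577),(22,542)]),.005); print('board side',b,b.mean(0),np.linalg.norm(np.diff(b,axis=0),axis=1))
d=b[[0,1]].mean(0)-b[[2,3]].mean(0);print('yaw',np.arctan2(-d[0],d[1]))
bn=onplane(t,T([(47,52),(568,30),(578,168),(53,192)]),.02); print('bin',bn,bn.mean(0))
h=onplane(t,T([(257,310),(257,338),(372,345),(372,318)]),.046); print('handle top',h)
h=onplane(t,T([(385,332),(735,357)]),.043); print('shaft',h)
h=onplane(s,S([(272,132),(282,135),(230,225),(115,462)]),.045); print('side handle end,shaft',h)
for n,c in(('top',t),('side',s)):
    im=c['color']; hsv=cv2.cvtColor(im,cv2.COLOR_RGB2HSV)
    m=((hsv[...,1]<30)&(hsv[...,2]>185)).astype(np.uint8)
    roi=np.zeros_like(m)
    P=proj(c,[(bn.mean(0)+[x,y,.03]) for x in(-.05,.05) for y in(-.18,.18)]); 
    roi=cv2.fillConvexPoly(roi,cv2.convexHull(P.astype(np.int32)),1); m*=cv2.dilate(roi,np.ones((9,9)))
    cs=cv2.findContours(m,0,cv2.CHAIN_APPROX_NONE)[0]
    for k in cs:
        if cv2.contourArea(k)<25: continue
        w=onplane(c,k.reshape(-1,2).astype(float),.065)[:,:2]
        r=cv2.minAreaRect((w*1000).astype(np.float32)); print(n,cv2.contourArea(k),r)
```

```text
board top [[ 0.5183 -0.0588  0.005 ]
 [ 0.4971 -0.3096  0.005 ]
 [ 0.4144 -0.2999  0.005 ]
 [ 0.437  -0.0532  0.005 ]] [ 0.4667 -0.1804  0.005 ] [0.2517 0.0833 0.2477]
board side [[ 0.4415 -0.0524  0.005 ]
 [ 0.5215 -0.0597  0.005 ]
 [ 0.5002 -0.3093  0.005 ]
 [ 0.4176 -0.3014  0.005 ]] [ 0.4702 -0.1807  0.005 ] [0.0804 0.2505 0.083 ]
yaw -0.09044769080773903
bin [[ 0.6672  0.1533  0.02  ]
 [ 0.6766 -0.1895  0.02  ]
 [ 0.5847 -0.1921  0.02  ]
 [ 0.5748  0.15    0.02  ]] [ 0.6258 -0.0196  0.02  ]
handle top [[ 0.4945  0.0205  0.046 ]
 [ 0.4769  0.0209  0.046 ]
 [ 0.4712 -0.0512  0.046 ]
 [ 0.4881 -0.0517  0.046 ]]
shaft [[ 0.4793 -0.06    0.043 ]
 [ 0.4591 -0.2816  0.043 ]]
side handle end,shaft [[ 0.4884  0.0146  0.045 ]
 [ 0.4955  0.013   0.045 ]
 [ 0.4825 -0.0739  0.045 ]
 [ 0.4653 -0.2669  0.045 ]]
top 91.0 ((615.3516235351562, 113.26362609863281), (38.64928436279297, 29.963031768798828), 17.80072784423828)
top 77.5 ((626.90087890625, 21.722110748291016), (33.93745803833008, 24.528261184692383), 12.708380699157715)
top 75.0 ((629.956787109375, -152.54110717773438), (33.370765686035156, 23.49761390686035), 5.804991722106934)
side 64.0 ((631.0689086914062, -151.54693603515625), (32.320777893066406, 21.444067001342773), 10.935012817382812)
side 36.0 ((629.72900390625, 19.03264617919922), (32.556705474853516, 21.948415756225586), 9.523330688476562)
side 40.5 ((620.9127197265625, 112.4921646118164), (33.967220306396484, 19.247947692871094), 10.813404083251953)
```

Emit:
arm_command(increments=[{"slide": [0.357, 0.52, 0], "yaw": 1.248, "gripper": 0.5}, {"slide": [0.357, 0.52, 0], "yaw": 1.248, "gripper": 0.5}, {"slide": [0.357, 0.52, 0], "yaw": 1.248, "gripper": 0.5}, {"slide": [0.357, 0.52, 0], "yaw": 1.248, "gripper": 0.5}, {"slide": [0.357, 0.52, 0], "yaw": 1.248, "gripper": 0.5}, {"slide": [0.357, 0.52, 0], "yaw": 1.248, "gripper": 0.5}, {"slide": [0.357, 0.52, 0], "yaw": 1.248, "gripper": 0.5}, {"slide": [0.357, 0.52, 0], "yaw": 1.248, "gripper": 0.5}], grip_force=40)

```text
time_s: 1.1
ee_pos: [0.4101, -0.1211, 0.2055]
eef_rot: [3.141, 0.0, 1.482]
force: [0.5, -1.3, -0.2]
grip_width: 0.0469
```

Run:
```python
from h import *
o=readout.get_obs(); print(o['ee_pos'],o['eef_rot'],o['qpos'])
s=last('side');t=last('top')
# press left front post: top corner in both views (800px imgs /1.5625)
a=np.array([[510,145],[503,205]])/1.5625; b=np.array([[465,377],[462,440]])/1.5625
for z in(.08,.1,.12,.14): print(z,onplane(t,a,z)[:,:2].round(3).tolist(),onplane(s,b,z)[:,:2].round(3).tolist())
```

```text
[ 0.41006447 -0.12111864  0.20549322] [3.14138639e+00 1.34369317e-04 1.48166629e+00] [-3.72857089e-01  2.27203763e-02  1.84289101e+00 -7.44739082e-05
  1.27574563e+00 -2.83705417e-01]
0.08 [[0.837, -0.179], [0.722, -0.161]] [[0.713, -0.133], [0.724, -0.266]]
0.1 [[0.83, -0.174], [0.717, -0.156]] [[0.714, -0.151], [0.725, -0.281]]
0.12 [[0.822, -0.17], [0.711, -0.152]] [[0.715, -0.17], [0.726, -0.297]]
0.14 [[0.814, -0.165], [0.705, -0.148]] [[0.716, -0.188], [0.726, -0.312]]
```

Emit:
arm_command(increments=[{"slide": [0.073, 0.105, 0]}, {"slide": [0.073, 0.105, 0]}, {"slide": [0.073, 0.105, -0.05]}, {"slide": [0.073, 0.105, -0.1]}, {"slide": [0.073, 0.105, -0.14]}, {"slide": [0.073, 0.105, -0.16]}, {"slide": [0.073, 0.105, -0.1755]}, {"slide": [0.073, 0.105, -0.1755]}])

```text
invalid input
```

Emit:
arm_command(increments=[{"gripper": 0.1}, {"gripper": 0.1}, {"gripper": 0.1}, {"gripper": 0.1}, {"gripper": 0.1}])

```text
invalid input
```

Run:
```python
from h import *
cam('side','s1');i=cv2.imread('pics/s1.png')
cv2.imwrite('pics/s1b.png',cv2.resize(i[170:290,160:300],None,fx=4.6,fy=4.6,interpolation=cv2.INTER_CUBIC))
```

```text
(no output)
```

View pics/s1b.png

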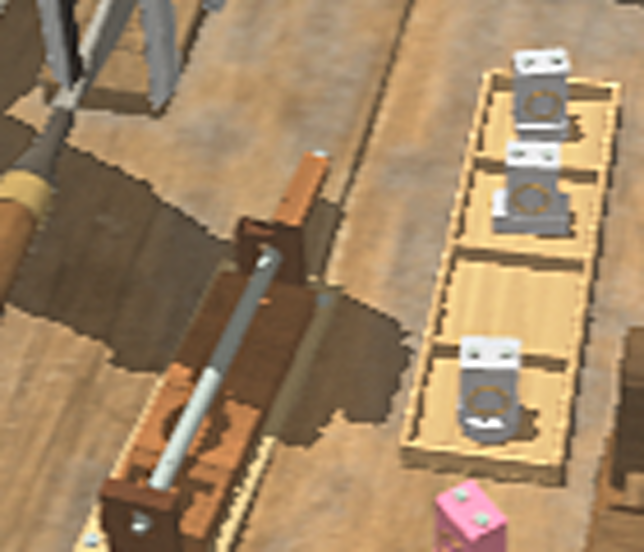

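The picture shows the gripper still high, because the rows need every field. Block 2 at (530,210) has a flat wide foot flush with its head, so it is the slot block. Block 1 at (540,110) is square, and block 3 at (488,400) is round.

Emit:
arm_command(increments=[{"slide": [0.073, 0.105, 0], "yaw": 0, "gripper": 0.5}, {"slide": [0.073, 0.105, 0], "yaw": 0, "gripper": 0.5}, {"slide": [0.073, 0.105, -0.05], "yaw": 0, "gripper": 0.5}, {"slide": [0.073, 0.105, -0.1], "yaw": 0, "gripper": 0.5}, {"slide": [0.073, 0.105, -0.14], "yaw": 0, "gripper": 0.5}, {"slide": [0.073, 0.105, -0.16], "yaw": 0, "gripper": 0.5}, {"slide": [0.073, 0.105, -0.1755], "yaw": 0, "gripper": 0.5}, {"slide": [0.073, 0.105, -0.1755], "yaw": 0, "gripper": 0.5}], grip_force=40)

```text
time_s: 2.15
ee_pos: [0.4819, -0.0181, 0.0293]
eef_rot: [-3.14, -0.0, 1.48]
force: [-0.5, 0.3, -0.1]
grip_width: 0.0472
```

Emit:
arm_command(increments=[{"slide": [0, 0, 0], "yaw": 0, "gripper": 0.1}, {"slide": [0, 0, 0], "yaw": 0, "gripper": 0.1}, {"slide": [0, 0, 0], "yaw": 0, "gripper": 0.1}, {"slide": [0, 0, 0], "yaw": 0, "gripper": 0.1}, {"slide": [0, 0, 0], "yaw": 0, "gripper": 0.1}])

```text
time_s: 2.78
ee_pos: [0.4825, -0.0181, 0.0301]
eef_rot: [3.141, -0.0, 1.48]
force: [0.1, -0.4, 1.4]
grip_width: 0.0185
```

Emit:
arm_command(increments=[{"slide": [0, 0, 0.003], "yaw": 0, "gripper": 0.1}, {"slide": [0.0018, 0.02, 0.003], "yaw": 0, "gripper": 0.1}, {"slide": [0.0036, 0.04, 0.003], "yaw": 0, "gripper": 0.1}, {"slide": [0.0054, 0.06, 0.003], "yaw": 0, "gripper": 0.1}, {"slide": [0.0072, 0.08, 0.003], "yaw": 0, "gripper": 0.1}, {"slide": [0.009, 0.1, 0.003], "yaw": 0, "gripper": 0.1}, {"slide": [0.0108, 0.12, 0.003], "yaw": 0, "gripper": 0.1}, {"slide": [0.0126, 0.14, 0.003], "yaw": 0, "gripper": 0.1}])

```text
time_s: 3.78
ee_pos: [0.4949, 0.1226, 0.033]
eef_rot: [-3.141, 0.0, 1.48]
force: [-0.4, 0.5, -1.0]
grip_width: 0.0183
```

Emit:
arm_command(increments=[{"slide": [0.0018, 0.02, 0], "yaw": 0, "gripper": 0.1}, {"slide": [0.0036, 0.04, 0], "yaw": 0, "gripper": 0.1}, {"slide": [0.0054, 0.06, 0], "yaw": 0, "gripper": 0.1}, {"slide": [0.0072, 0.08, 0], "yaw": 0, "gripper": 0.1}, {"slide": [0.009, 0.1, 0], "yaw": 0, "gripper": 0.1}, {"slide": [0.0108, 0.12, 0], "yaw": 0, "gripper": 0.1}, {"slide": [0.0126, 0.14, 0], "yaw": 0, "gripper": 0.1}, {"slide": [0.0144, 0.16, 0], "yaw": 0, "gripper": 0.1}])

```text
time_s: 4.78
ee_pos: [0.5094, 0.2833, 0.0329]
eef_rot: [-3.142, 0.0, 1.48]
force: [0.6, -0.4, -1.5]
grip_width: 0.0188
```

Run:
```python
from h import *
cam('side','s2');cam('top','t2');i=cv2.imread('pics/s2.png')[130:270,150:320];j=cv2.imread('pics/t2.png')[130:250,130:380]
a=cv2.resize(i,(728,600),interpolation=cv2.INTER_CUBIC)
cv2.imwrite('pics/s2b.png',a);cv2.imwrite('pics/t2b.png',cv2.resize(j,None,fx=3.2,fy=3.2,interpolation=cv2.INTER_CUBIC))
```

```text
(no output)
```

View pics/s2b.png

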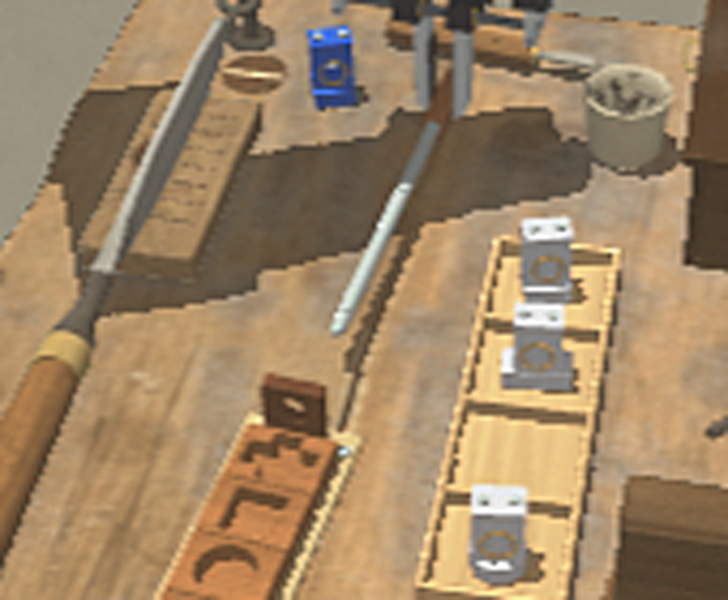

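The rod is free, with its tip at crop (337,328) and clear of the near post. The nests from the near end are cross, square, round, and then slot. I'll lay the rod down here.

Emit:
arm_command(increments=[{"slide": [0, 0, -0.01], "yaw": 0, "gripper": 0.1}, {"slide": [0, 0, -0.018], "yaw": 0, "gripper": 0.1}, {"slide": [0, 0, -0.024], "yaw": 0, "gripper": 0.1}, {"slide": [0, 0, -0.028], "yaw": 0, "gripper": 0.1}, {"slide": [0, 0, -0.0295], "yaw": 0, "gripper": 0.1}, {"slide": [0, 0, -0.0295], "yaw": 0, "gripper": 0.1}])

```text
time_s: 5.62
ee_pos: [0.5095, 0.2819, 0.0037]
eef_rot: [3.141, -0.0, 1.48]
force: [0.2, -0.4, 0.1]
grip_width: 0.0185
```

Emit:
arm_command(increments=[{"slide": [0, 0, 0], "yaw": 0, "gripper": 0.3}, {"slide": [0, 0, 0], "yaw": 0, "gripper": 0.4}, {"slide": [0, 0, 0], "yaw": 0, "gripper": 0.4}, {"slide": [0, 0, 0.03], "yaw": 0, "gripper": 0.4}, {"slide": [0, 0, 0.08], "yaw": 0, "gripper": 0.5}, {"slide": [0, 0, 0.13], "yaw": 0, "gripper": 0.6}])

```text
time_s: 6.38
ee_pos: [0.5091, 0.2818, 0.1349]
eef_rot: [-3.141, 0.0, 1.48]
force: [0.4, 0.1, 0.6]
grip_width: 0.0534
```

Run:
```python
from h import *
cam('top','t3')
j=cv2.imread('pics/t3.png')[130:250,130:380]
cv2.imwrite('pics/t3b.png',cv2.resize(j,None,fx=3.2,fy=3.2,interpolation=cv2.INTER_CUBIC))
```

```text
(no output)
```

View pics/t3b.png

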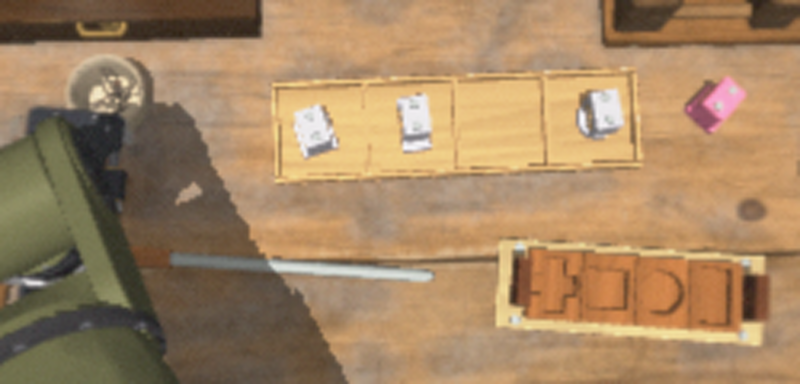

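The rod lies on the bench from crop (150,258) to tip (432,275), clear of everything. The board and bin are unobstructed. Now I'll get finer board and nest positions from both views.

```bash
cat >> h.py <<'E'
def rect(c,z,x0,x1,y0,y1,s=2.0):
    """metric ortho crop of plane z: up=+x,left=+y, s px/mm"""
    W=int((y1-y0)*1000*s);H=int((x1-x0)*1000*s)
    u,v=np.meshgrid(np.arange(W),np.arange(H))
    P=np.stack([x1-v/s/1000,y1-u/s/1000,np.full(u.shape,z)],-1)
    q=proj(c,P).astype(np.float32).reshape(H,W,2)
    return cv2.remap(c['color'],q[...,0],q[...,1],cv2.INTER_CUBIC)[...,::-1]
E
python3 - <<'E'
from h import *
s=cam('side');t=last('top')
ims=[]
for c in(t,s):
    a=rect(c,.023,.40,.535,-.325,-.045,2.8); ims.append(a)
v=np.vstack(ims)
for k in range(0,280,20): cv2.line(v,(int(k*2.8),0),(int(k*2.8),6),(255,255,255),1)
cv2.imwrite('pics/r1.png',v); print(v.shape)
# long plywood edges on z=.005
for n,c in(('top',t),('side',s)):
    a=rect(c,.005,.40,.535,-.325,-.045,4); h=cv2.cvtColor(np.ascontiguousarray(a),cv2.COLOR_BGR2HSV)
    np.save(f'rb_{n}.npy',a)
    print(n,[h[int((.535-x)*4000),int((-.045+.18)*4000)].tolist() for x in(.530,.520,.513,.507,.500)])
E
```

```text
(756, 784, 3)
top [[15, 124, 204], [16, 125, 189], [15, 124, 194], [21, 94, 226], [14, 149, 185]]
side [[17, 120, 202], [16, 117, 186], [17, 119, 157], [20, 96, 241], [15, 121, 99]]
```

View pics/r1.png

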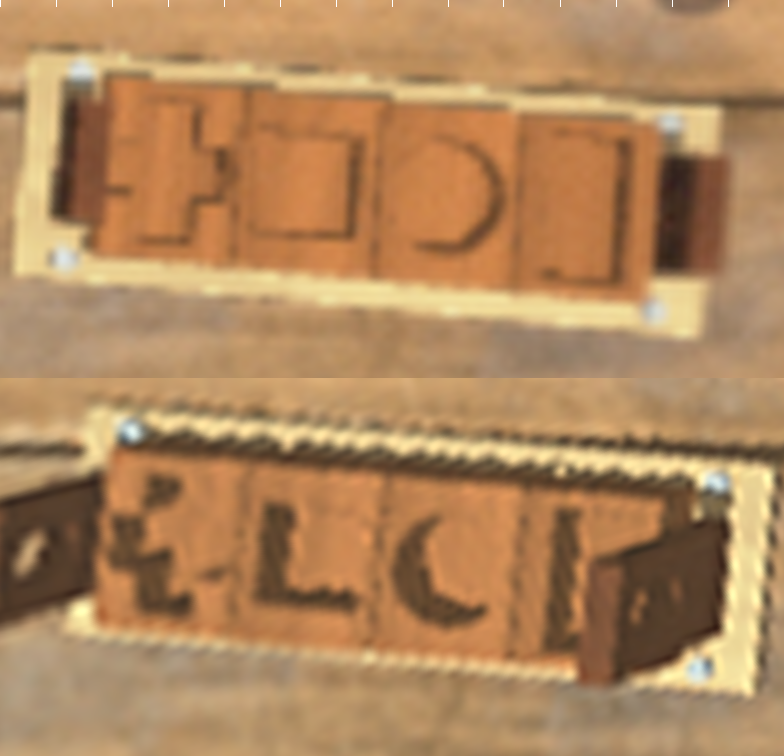

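Rectified views (top view above, side view below): the middle tile joint is at (380,187) and (378,560). That puts the board centre at about (0.469,-0.180) with yaw -0.087. Nest order from +y is cross, square, round, slot. I'll pick the square block first.

Emit:
arm_command(increments=[{"slide": [0.111, -0.169, 0], "yaw": 0.34, "gripper": 0.65}, {"slide": [0.111, -0.169, 0], "yaw": 0.34, "gripper": 0.65}, {"slide": [0.111, -0.169, 0], "yaw": 0.34, "gripper": 0.65}, {"slide": [0.111, -0.169, 0], "yaw": 0.34, "gripper": 0.65}, {"slide": [0.111, -0.169, -0.04], "yaw": 0.34, "gripper": 0.65}, {"slide": [0.111, -0.169, -0.07], "yaw": 0.34, "gripper": 0.65}, {"slide": [0.111, -0.169, -0.098], "yaw": 0.34, "gripper": 0.65}, {"slide": [0.111, -0.169, -0.098], "yaw": 0.34, "gripper": 0.65}])

```text
time_s: 7.48
ee_pos: [0.6188, 0.1135, 0.0333]
eef_rot: [-3.137, -0.001, 1.82]
force: [0.4, -0.2, 1.0]
grip_width: 0.0615
```

Emit:
arm_command(increments=[{"slide": [0, 0, 0], "yaw": 0, "gripper": 0.2}, {"slide": [0, 0, 0], "yaw": 0, "gripper": 0.2}, {"slide": [0, 0, 0], "yaw": 0, "gripper": 0.2}, {"slide": [0, 0, 0], "yaw": 0, "gripper": 0.2}, {"slide": [0, 0, 0.04], "yaw": 0, "gripper": 0.2}, {"slide": [0, 0, 0.07], "yaw": 0, "gripper": 0.2}], grip_force=50)

```text
time_s: 8.22
ee_pos: [0.6204, 0.1129, 0.1066]
eef_rot: [3.141, 0.0, 1.82]
force: [-0.3, -0.2, -2.2]
grip_width: 0.0336
```

Emit:
arm_command(increments=[{"slide": [-0.149, -0.268, 0], "yaw": -0.336, "gripper": 0.2}, {"slide": [-0.149, -0.268, 0], "yaw": -0.336, "gripper": 0.2}, {"slide": [-0.149, -0.268, 0], "yaw": -0.336, "gripper": 0.2}, {"slide": [-0.149, -0.268, 0], "yaw": -0.336, "gripper": 0.2}, {"slide": [-0.149, -0.268, 0], "yaw": -0.336, "gripper": 0.2}, {"slide": [-0.149, -0.268, 0], "yaw": -0.336, "gripper": 0.2}, {"slide": [-0.149, -0.268, -0.03], "yaw": -0.336, "gripper": 0.2}, {"slide": [-0.149, -0.268, -0.042], "yaw": -0.336, "gripper": 0.2}])

```text
time_s: 9.22
ee_pos: [0.471, -0.1543, 0.0622]
eef_rot: [-3.14, -0.001, 1.484]
force: [0.5, 0.5, -0.5]
grip_width: 0.0337
```

Emit:
arm_command(increments=[{"slide": [0, 0, 0], "yaw": 0, "gripper": 0.2}, {"slide": [0, 0, 0], "yaw": 0, "gripper": 0.2}])

```text
time_s: 9.48
ee_pos: [0.4719, -0.1549, 0.0642]
eef_rot: [3.141, 0.0, 1.484]
force: [-0.7, -0.7, -2.7]
grip_width: 0.0338
```

Run:
```python
from h import *
o=readout.get_obs(); print(o['ee_pos'],o['eef_rot'],o['grip_width'])
s=cam('side','s4');t=cam('top','t4')
e=o['ee_pos']; z=e[2]-.032
q=proj(s,[e])[0].astype(int); print(q)
a=s['color'][q[1]-50:q[1]+45,q[0]-65:q[0]+65,::-1]; a=cv2.resize(a,(780,570),interpolation=cv2.INTER_CUBIC)
cv2.imwrite('pics/c5.png',a)
```

```text
[ 0.47189146 -0.15491362  0.06416758] [3.14074196e+00 2.56805633e-04 1.48433506e+00] 0.03380122688419809
[208 238]
```

View pics/c5.png

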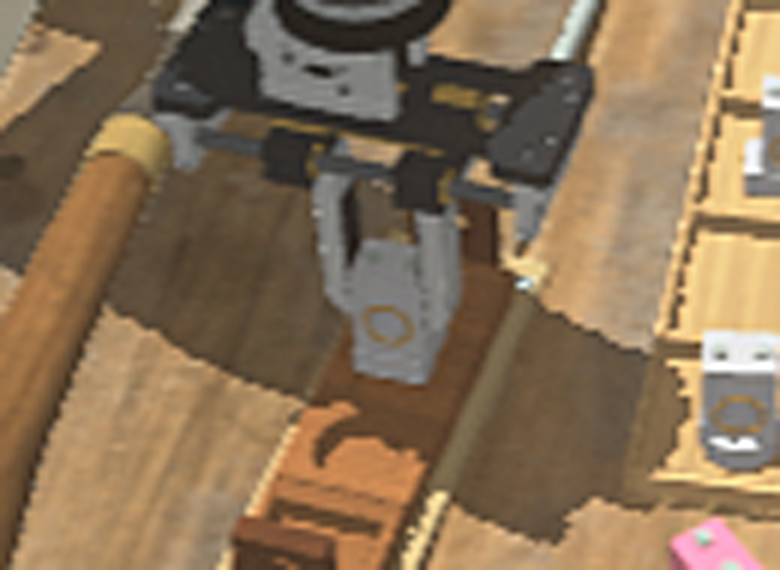

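Run:
```python
from h import *
s=last('side');e=np.array([.4719,-.1549,.0642]); th=-.087
B=np.array([[np.cos(th),np.sin(th)],[-np.sin(th),np.cos(th)]]) # world->board rot
P=np.array([(354,373),(427,383)])/6+[208-65-.42,238-50-.42]
for z in(.030,.0322,.034):
    w=onplane(s,P,z); print('foot corners rel TCP, block axes',((w[:,:2]-e[:2])@B.T*1000).round(1).tolist(),'expect -17,-17 / 17,-17')
w=onplane(s,np.array([(387,325)])/6+[142.6,187.6],.0642);print('ring',((w[:,:2]-e[:2])@B.T*1000).round(1),'expect 0,-12')
```

```text
foot corners rel TCP, block axes [[-16.4, -14.2], [17.9, -10.7]] expect -17,-17 / 17,-17
foot corners rel TCP, block axes [[-15.5, -16.0], [18.7, -12.5]] expect -17,-17 / 17,-17
foot corners rel TCP, block axes [[-14.8, -17.5], [19.4, -14.0]] expect -17,-17 / 17,-17
ring [[  1.2 -11. ]] expect 0,-12
```

Emit:
arm_command(increments=[{"slide": [-0.001, -0.0015, 0], "yaw": 0, "gripper": 0.2}, {"slide": [-0.001, -0.0015, -0.005], "yaw": 0, "gripper": 0.2}, {"slide": [-0.001, -0.0015, -0.009], "yaw": 0, "gripper": 0.2}, {"slide": [-0.001, -0.0015, -0.0115], "yaw": 0, "gripper": 0.2}, {"slide": [-0.001, -0.0015, -0.0115], "yaw": 0, "gripper": 0.2}])

```text
time_s: 10.2
ee_pos: [0.4702, -0.1565, 0.0516]
eef_rot: [-3.141, -0.0, 1.484]
force: [-0.2, 0.7, -1.5]
grip_width: 0.0338
```

Emit:
arm_command(increments=[{"slide": [0, 0, -0.004], "yaw": 0, "gripper": 0.2}, {"slide": [0, 0, -0.007], "yaw": 0, "gripper": 0.2}, {"slide": [0, 0, -0.0095], "yaw": 0, "gripper": 0.2}, {"slide": [0, 0, -0.011], "yaw": 0, "gripper": 0.2}, {"slide": [0, 0, -0.011], "yaw": 0, "gripper": 0.2}])

```text
time_s: 10.82
ee_pos: [0.4703, -0.1566, 0.0408]
eef_rot: [-3.141, -0.0, 1.484]
force: [-0.8, 1.3, -2.2]
grip_width: 0.0341
```

Emit:
arm_command(increments=[{"slide": [0, 0, 0], "yaw": 0, "gripper": 0.65}, {"slide": [0, 0, 0], "yaw": 0, "gripper": 0.65}, {"slide": [0, 0, 0], "yaw": 0, "gripper": 0.65}, {"slide": [0, 0, 0.06], "yaw": 0, "gripper": 0.65}, {"slide": [0, 0, 0.09], "yaw": 0, "gripper": 0.65}, {"slide": [0.158, 0.177, 0.09], "yaw": 0.257, "gripper": 0.65}, {"slide": [0.158, 0.177, 0.09], "yaw": 0.257, "gripper": 0.65}, {"slide": [0.158, 0.177, 0.09], "yaw": 0.257, "gripper": 0.65}])

```text
time_s: 11.82
ee_pos: [0.5964, -0.0152, 0.1312]
eef_rot: [3.141, 0.0, 1.742]
force: [0.6, -0.1, 0.7]
grip_width: 0.0614
```

Emit:
arm_command(increments=[{"slide": [0.045, 0.051, 0], "yaw": 0, "gripper": 0.65}, {"slide": [0.045, 0.051, 0], "yaw": 0, "gripper": 0.65}])

```text
time_s: 12.08
ee_pos: [0.6414, 0.0373, 0.13]
eef_rot: [-3.141, -0.0, 1.744]
force: [-1.0, 0.2, -0.3]
grip_width: 0.0614
```

Run:
```python
from h import *
s=cam('side','s5');t=cam('top','t5')
a=rect(t,.069,.40,.535,-.325,-.045,2.8);b=rect(s,.069,.40,.535,-.325,-.045,2.8)
cv2.imwrite('pics/r5.png',np.vstack([a,b]))
# top-face of the square block (bright) at z=.069
for n,c in(('top',t),('side',s)):
    h=cv2.cvtColor(np.ascontiguousarray(rect(c,.069,.43,.51,-.2,-.11,4)),cv2.COLOR_BGR2HSV); m=((h[...,1]<40)&(h[...,2]>170)).astype(np.uint8)
    k=max(cv2.findContours(m,0,cv2.CHAIN_APPROX_NONE)[0],key=cv2.contourArea); r=cv2.minAreaRect(k); print(n,.51-r[0][1]/4000,-.11-r[0][0]/4000,np.array(r[1])/4,r[2])
```

```text
top 0.4698356704711914 -0.1550225257873535 [25.19291306 36.31930161] 2.2025980949401855
side 0.47142131805419923 -0.1557265167236328 [25.72018433 36.28255844] 4.085616588592529
```

View pics/r5.png

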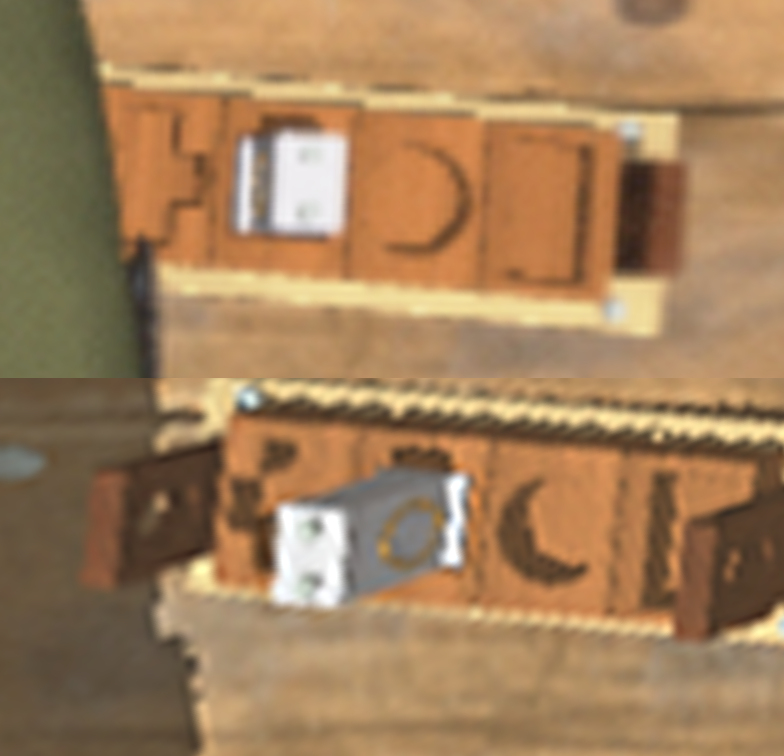

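The square block stands in the second nest in both views (top at (310,185), side at (310,555)). I overshot the slot block slightly, so I'm correcting and descending.

Emit:
arm_command(increments=[{"slide": [-0.013, -0.017, 0], "yaw": 0, "gripper": 0.65}, {"slide": [-0.013, -0.017, -0.04], "yaw": 0, "gripper": 0.65}, {"slide": [-0.013, -0.017, -0.07], "yaw": 0, "gripper": 0.65}, {"slide": [-0.013, -0.017, -0.093], "yaw": 0, "gripper": 0.65}, {"slide": [-0.013, -0.017, -0.093], "yaw": 0, "gripper": 0.65}])

```text
time_s: 12.8
ee_pos: [0.6258, 0.016, 0.0369]
eef_rot: [-3.139, -0.0, 1.739]
force: [0.1, 0.5, 0.7]
grip_width: 0.0614
```

Emit:
arm_command(increments=[{"slide": [0, 0, 0], "yaw": 0, "gripper": 0.2}, {"slide": [0, 0, 0], "yaw": 0, "gripper": 0.2}, {"slide": [0, 0, 0], "yaw": 0, "gripper": 0.2}, {"slide": [0, 0, 0], "yaw": 0, "gripper": 0.2}, {"slide": [0, 0, 0], "yaw": 0, "gripper": 0.2}])

```text
time_s: 13.42
ee_pos: [0.6276, 0.0173, 0.0387]
eef_rot: [3.141, 0.0, 1.741]
force: [-0.4, -0.5, 5.4]
grip_width: 0.0338
```

Emit:
arm_command(increments=[{"slide": [0, 0, 0.04], "yaw": 0, "gripper": 0.2}, {"slide": [0, 0, 0.08], "yaw": 0, "gripper": 0.2}, {"slide": [0, 0, 0.08], "yaw": 0, "gripper": 0.2}, {"slide": [0, 0, 0.08], "yaw": 0, "gripper": 0.2}])

```text
time_s: 13.92
ee_pos: [0.6266, 0.0173, 0.1168]
eef_rot: [-3.14, -0.0, 1.741]
force: [-0.4, -0.7, -2.7]
grip_width: 0.034
```

Emit:
arm_command(increments=[{"slide": [-0.1646, -0.275, 0], "yaw": -0.257, "gripper": 0.2}, {"slide": [-0.1646, -0.275, 0], "yaw": -0.257, "gripper": 0.2}, {"slide": [-0.1646, -0.275, 0], "yaw": -0.257, "gripper": 0.2}, {"slide": [-0.1646, -0.275, 0], "yaw": -0.257, "gripper": 0.2}, {"slide": [-0.1646, -0.275, 0], "yaw": -0.257, "gripper": 0.2}, {"slide": [-0.1646, -0.275, 0], "yaw": -0.257, "gripper": 0.2}, {"slide": [-0.1646, -0.275, 0], "yaw": -0.257, "gripper": 0.2}, {"slide": [-0.1646, -0.275, 0], "yaw": -0.257, "gripper": 0.2}])

```text
time_s: 14.92
ee_pos: [0.4631, -0.2565, 0.1174]
eef_rot: [-3.141, -0.001, 1.485]
force: [0.5, 0.3, -2.0]
grip_width: 0.0336
```

Emit:
arm_command(increments=[{"slide": [0, 0, -0.02], "yaw": 0, "gripper": 0.2}, {"slide": [0, 0, -0.04], "yaw": 0, "gripper": 0.2}, {"slide": [0, 0, -0.045], "yaw": 0, "gripper": 0.2}, {"slide": [0, 0, -0.045], "yaw": 0, "gripper": 0.2}])

```text
time_s: 15.42
ee_pos: [0.463, -0.2571, 0.0731]
eef_rot: [-3.141, -0.0, 1.485]
force: [-0.3, 0.1, -1.1]
grip_width: 0.0337
```

Run:
```python
from h import *
o=readout.get_obs(); e=o['ee_pos'];print(e)
s=cam('side','s6');t=cam('top','t6')
q=proj(s,[e])[0].astype(int); print(q)
a=s['color'][q[1]-45:q[1]+35,q[0]-55:q[0]+55,::-1]; a=cv2.resize(a,(770,560),interpolation=cv2.INTER_CUBIC)
cv2.imwrite('pics/c6.png',a)
```

```text
[ 0.46300527 -0.25713481  0.07306636]
[193 264]
```

View pics/c6.png

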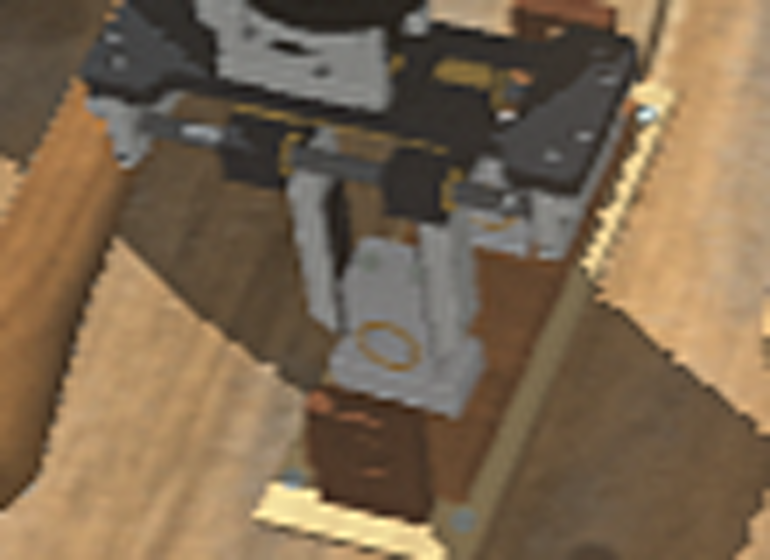

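Run:
```python
from h import *
s=last('side');e=np.array([.4630,-.2571,.0731]); th=-.087
B=np.array([[np.cos(th),np.sin(th)],[-np.sin(th),np.cos(th)]])
f=lambda p:np.array(p,float)/7+[193-55-.43,264-45-.43]
for z in(.0705,.072):
    w=onplane(s,f([(388,345)]),z)[:,:2]; c=w+np.array([0,.012])@B; print('block centre (side frame)',c, 'target .463,-.255; rel TCP',((c-e[:2])*1000).round(1))
w=onplane(s,f([(460,415)]),.0394)[:,:2];print('foot corner',((w-e[:2])@B.T*1000).round(1),'expect 25,-13')
w=onplane(s,f([(486,347),(331,372)]),.0554)[:,:2];print('foot top corners',((w-e[:2])@B.T*1000).round(1),'expect 25,13;-25,-13')
```

```text
block centre (side frame) [[ 0.46386819 -0.25277924]] target .463,-.255; rel TCP [[0.9 4.3]]
block centre (side frame) [[ 0.46435897 -0.25393874]] target .463,-.255; rel TCP [[1.4 3.2]]
foot corner [[25.9 -7.9]] expect 25,-13
foot top corners [[ 29.6  12.6]
 [-20.8 -13.9]] expect 25,13;-25,-13
```

Emit:
arm_command(increments=[{"slide": [-0.001, -0.0015, -0.008], "yaw": 0, "gripper": 0.2}, {"slide": [-0.001, -0.0015, -0.014], "yaw": 0, "gripper": 0.2}, {"slide": [-0.001, -0.0015, -0.018], "yaw": 0, "gripper": 0.2}, {"slide": [-0.001, -0.0015, -0.02], "yaw": 0, "gripper": 0.2}, {"slide": [-0.001, -0.0015, -0.02], "yaw": 0, "gripper": 0.2}])

```text
time_s: 16.15
ee_pos: [0.461, -0.2589, 0.0526]
eef_rot: [-3.14, -0.001, 1.484]
force: [-4.5, 1.8, 0.3]
grip_width: 0.0339
```

Emit:
arm_command(increments=[{"slide": [0, 0, -0.004], "yaw": 0, "gripper": 0.2}, {"slide": [0, 0, -0.007], "yaw": 0, "gripper": 0.2}, {"slide": [0, 0, -0.009], "yaw": 0, "gripper": 0.2}, {"slide": [0, 0, -0.0102], "yaw": 0, "gripper": 0.2}, {"slide": [0, 0, -0.0102], "yaw": 0, "gripper": 0.2}])

```text
time_s: 16.77
ee_pos: [0.461, -0.2589, 0.0427]
eef_rot: [-3.14, -0.001, 1.484]
force: [-7.3, 4.4, 6.5]
grip_width: 0.0332
```

Emit:
arm_command(increments=[{"slide": [0, 0, 0], "yaw": 0, "gripper": 0.65}, {"slide": [0, 0, 0], "yaw": 0, "gripper": 0.65}, {"slide": [0, 0, 0], "yaw": 0, "gripper": 0.65}, {"slide": [0, 0, 0.06], "yaw": 0, "gripper": 0.65}, {"slide": [0, 0, 0.09], "yaw": 0, "gripper": 0.65}, {"slide": [0.1, 0.063, 0.09], "yaw": 0.1, "gripper": 0.65}, {"slide": [0.1, 0.063, 0.09], "yaw": 0.186, "gripper": 0.65}, {"slide": [0.1, 0.063, 0.09], "yaw": 0.186, "gripper": 0.65}])

```text
time_s: 17.77
ee_pos: [0.5636, -0.1941, 0.1322]
eef_rot: [3.141, -0.0, 1.674]
force: [0.0, -0.5, -0.2]
grip_width: 0.061
```

Run:
```python
from h import *
s=cam('side','s7');t=cam('top','t7')
for n,c in(('top',t),('side',s)):
    h=cv2.cvtColor(np.ascontiguousarray(rect(c,.069,.41,.51,-.3,-.11,4)),cv2.COLOR_BGR2HSV); m=((h[...,1]<40)&(h[...,2]>170)).astype(np.uint8)
    for k in cv2.findContours(m,0,cv2.CHAIN_APPROX_NONE)[0]:
        r=cv2.minAreaRect(k); 
        if cv2.contourArea(k)>4000: print(n,.51-r[0][1]/4000,-.11-r[0][0]/4000,np.array(r[1])/4,r[2])
P=proj(s,[(.469,-.18,.04)])[0].astype(int)
a=s['color'][P[1]-60:P[1]+60,P[0]-60:P[0]+100,::-1]; cv2.imwrite('pics/c7.png',cv2.resize(a,None,fx=4.9,fy=4.9,interpolation=cv2.INTER_CUBIC))
```

```text
side 0.4627660369873047 -0.2552520751953125 [25.63071632 35.27725983] 7.4314093589782715
```

View pics/c7.png

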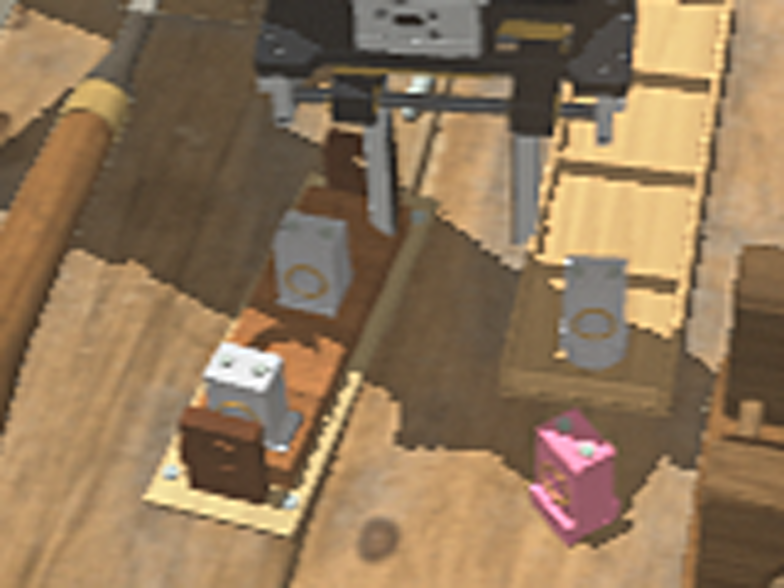

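The slot block is down in the last nest (crop (245,395)), at the predicted spot. The round block at (595,310) is next.

Emit:
arm_command(increments=[{"slide": [0.067, 0.042, 0], "yaw": 0, "gripper": 0.65}, {"slide": [0.067, 0.042, 0], "yaw": 0, "gripper": 0.65}, {"slide": [0.067, 0.042, -0.04], "yaw": 0, "gripper": 0.65}, {"slide": [0.067, 0.042, -0.07], "yaw": 0, "gripper": 0.65}, {"slide": [0.067, 0.042, -0.095], "yaw": 0, "gripper": 0.65}, {"slide": [0.067, 0.042, -0.095], "yaw": 0, "gripper": 0.65}, {"slide": [0.067, 0.042, -0.095], "yaw": 0, "gripper": 0.65}])

```text
time_s: 18.75
ee_pos: [0.6288, -0.155, 0.0391]
eef_rot: [3.14, 0.001, 1.669]
force: [0.3, 0.4, -0.2]
grip_width: 0.0609
```

Emit:
arm_command(increments=[{"slide": [0, 0, 0], "yaw": 0, "gripper": 0.2}, {"slide": [0, 0, 0], "yaw": 0, "gripper": 0.2}, {"slide": [0, 0, 0], "yaw": 0, "gripper": 0.2}, {"slide": [0, 0, 0], "yaw": 0, "gripper": 0.2}, {"slide": [0, 0, 0], "yaw": 0, "gripper": 0.2}])

```text
time_s: 19.38
ee_pos: [0.6289, -0.1543, 0.0381]
eef_rot: [3.141, 0.0, 1.67]
force: [0.9, 0.3, 4.9]
grip_width: 0.0337
```

Emit:
arm_command(increments=[{"slide": [0, 0, 0.04], "yaw": 0, "gripper": 0.2}, {"slide": [0, 0, 0.08], "yaw": 0, "gripper": 0.2}, {"slide": [0, 0, 0.08], "yaw": 0, "gripper": 0.2}, {"slide": [0, 0, 0.08], "yaw": 0, "gripper": 0.2}])

```text
time_s: 19.88
ee_pos: [0.6279, -0.154, 0.1162]
eef_rot: [-3.14, -0.001, 1.67]
force: [-0.3, -0.9, -3.3]
grip_width: 0.0337
```

Emit:
arm_command(increments=[{"slide": [-0.1615, -0.0535, 0], "yaw": -0.186, "gripper": 0.2}, {"slide": [-0.1615, -0.0535, 0], "yaw": -0.186, "gripper": 0.2}, {"slide": [-0.1615, -0.0535, 0], "yaw": -0.186, "gripper": 0.2}, {"slide": [-0.1615, -0.0535, 0], "yaw": -0.186, "gripper": 0.2}, {"slide": [-0.1615, -0.0535, -0.03], "yaw": -0.186, "gripper": 0.2}, {"slide": [-0.1615, -0.0535, -0.044], "yaw": -0.186, "gripper": 0.2}, {"slide": [-0.1615, -0.0535, -0.044], "yaw": -0.186, "gripper": 0.2}, {"slide": [-0.1615, -0.0535, -0.044], "yaw": -0.186, "gripper": 0.2}])

```text
time_s: 20.88
ee_pos: [0.4676, -0.2077, 0.0742]
eef_rot: [3.141, 0.0, 1.484]
force: [-0.0, -0.4, -1.8]
grip_width: 0.0336
```

Run:
```python
from h import *
o=readout.get_obs(); e=o['ee_pos'];print(e)
s=cam('side','s8')
q=proj(s,[e])[0].astype(int); print(q)
a=s['color'][q[1]-45:q[1]+35,q[0]-55:q[0]+55,::-1]; a=cv2.resize(a,(770,560),interpolation=cv2.INTER_CUBIC)
cv2.imwrite('pics/c8.png',a)
```

```text
[ 0.46759737 -0.2077191   0.07420669]
[200 250]
```

View pics/c8.png

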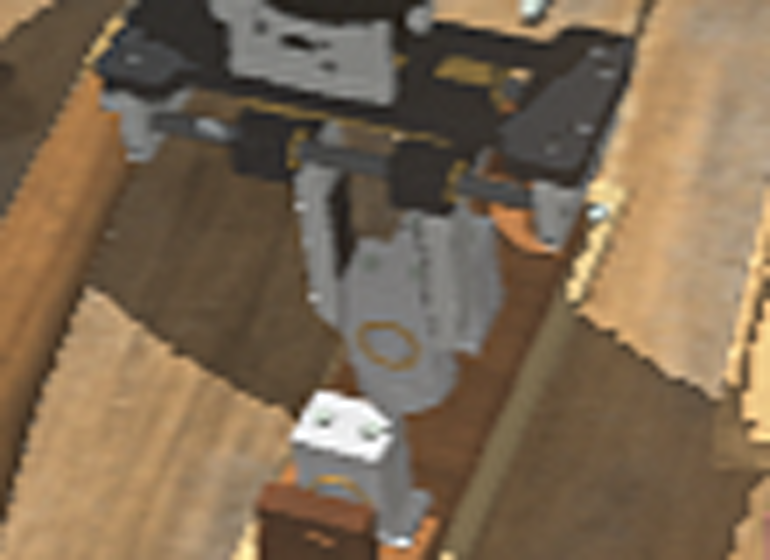

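Run:
```python
from h import *
s=last('side');th=-.087
B=np.array([[np.cos(th),np.sin(th)],[-np.sin(th),np.cos(th)]])
w=onplane(s,np.array([(389,344.)])/7+[200-55-.43,250-45-.43],.0731)[:,:2]; c=w+np.array([0,.012])@B; print(c,'target .4672 -.2055')
```

```text
[[ 0.46938077 -0.20595003]] target .4672 -.2055
```

Emit:
arm_command(increments=[{"slide": [-0.0018, 0, -0.008], "yaw": 0, "gripper": 0.2}, {"slide": [-0.0018, 0, -0.014], "yaw": 0, "gripper": 0.2}, {"slide": [-0.0018, 0, -0.018], "yaw": 0, "gripper": 0.2}, {"slide": [-0.0018, 0, -0.0215], "yaw": 0, "gripper": 0.2}, {"slide": [-0.0018, 0, -0.0215], "yaw": 0, "gripper": 0.2}])

```text
time_s: 21.55
ee_pos: [0.4652, -0.2076, 0.052]
eef_rot: [-3.141, -0.0, 1.484]
force: [0.4, 0.8, -2.1]
grip_width: 0.0337
```

Emit:
arm_command(increments=[{"slide": [0, 0, -0.004], "yaw": 0, "gripper": 0.2}, {"slide": [0, 0, -0.007], "yaw": 0, "gripper": 0.2}, {"slide": [0, 0, -0.009], "yaw": 0, "gripper": 0.2}, {"slide": [0, 0, -0.0102], "yaw": 0, "gripper": 0.2}, {"slide": [0, 0, -0.0102], "yaw": 0, "gripper": 0.2}])

```text
time_s: 22.18
ee_pos: [0.4653, -0.2077, 0.0421]
eef_rot: [-3.141, -0.0, 1.484]
force: [-1.6, 2.4, 1.5]
grip_width: 0.0338
```

Emit:
arm_command(increments=[{"slide": [0, 0, 0], "yaw": 0, "gripper": 0.6}, {"slide": [0, 0, 0], "yaw": 0, "gripper": 0.6}, {"slide": [0, 0, 0], "yaw": 0, "gripper": 0.6}, {"slide": [0, 0, 0.06], "yaw": 0, "gripper": 0.6}, {"slide": [0, 0, 0.11], "yaw": 0, "gripper": 0.6}, {"slide": [0, -0.06, 0.15], "yaw": 0, "gripper": 0.6}, {"slide": [0, -0.12, 0.15], "yaw": 0, "gripper": 0.6}, {"slide": [0, -0.18, 0.15], "yaw": 0, "gripper": 0.6}])

```text
time_s: 23.18
ee_pos: [0.4654, -0.3865, 0.1931]
eef_rot: [3.14, 0.001, 1.484]
force: [0.7, 0.6, 0.3]
grip_width: 0.0565
```

Run:
```python
from h import *
s=cam('side','s9');t=cam('top','t9')
for n,c in(('top',t),('side',s)):
    h=cv2.cvtColor(np.ascontiguousarray(rect(c,.069,.41,.51,-.3,-.11,4)),cv2.COLOR_BGR2HSV); m=((h[...,1]<40)&(h[...,2]>170)).astype(np.uint8)
    for k in cv2.findContours(m,0,cv2.CHAIN_APPROX_NONE)[0]:
        r=cv2.minAreaRect(k); 
        if cv2.contourArea(k)>4000: print(n,.51-r[0][1]/4000,-.11-r[0][0]/4000,np.array(r[1])/4,r[2])
a=t['color'][130:250,130:380,::-1]; a=cv2.resize(a,None,fx=3.2,fy=3.2,interpolation=cv2.INTER_CUBIC)
b=rect(t,.009,.45,.54,-.06,.34,2)
cv2.imwrite('pics/c9.png',np.vstack([a,b]))
```

```text
top 0.4692164192199707 -0.20588714599609376 [25.85430717 27.89909744] 3.7517290115356445
top 0.46981082153320314 -0.15508677291870118 [25.34596443 36.33359909] 2.411029815673828
```

View pics/c9.png

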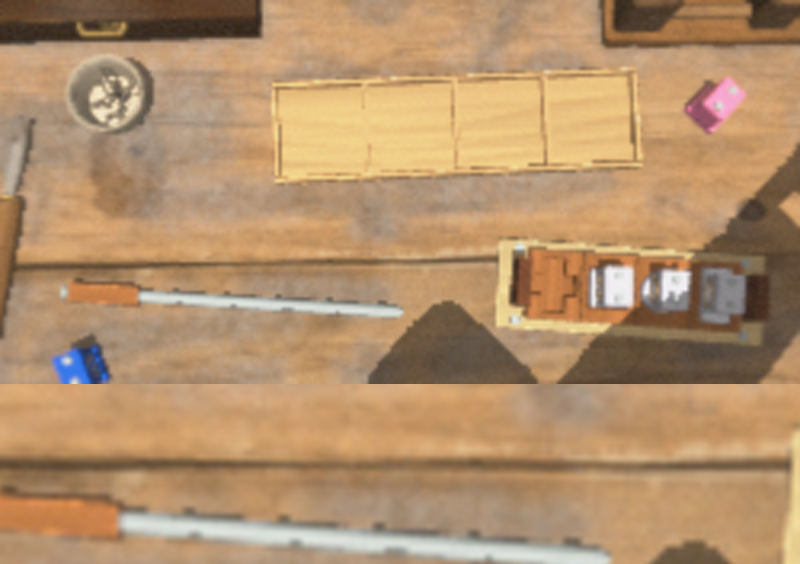

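The rod has been knocked about 3 cm towards -x. Its handle is now at (103,293) and its tip at (402,311). The bin is empty, so there are three blocks, all standing in their nests. The blue look-alike is at (80,362), clear of the handle. Next I'll measure the rod in both views.

Run:
```python
from h import *
np.set_printoptions(precision=4,suppress=True)
for n in('top','side'):
    c=last(n)
    S=4000; x1,y1=.53,.36
    R=rect(c,.012,.42,x1,-.02,y1,4); h=cv2.cvtColor(np.ascontiguousarray(R),cv2.COLOR_BGR2HSV)
    m=((h[...,1]<60)&(h[...,2]>120)).astype(np.uint8)
    m=cv2.morphologyEx(m,cv2.MORPH_OPEN,np.ones((9,9)))
    k=max(cv2.findContours(m,0,cv2.CHAIN_APPROX_NONE)[0],key=cv2.contourArea)
    vx,vy,px,py=cv2.fitLine(k,cv2.DIST_HUBER,0,.01,.01).ravel()
    u0,u1=k[:,0,0].min(),k[:,0,0].max()
    L=lambda u:(x1-(py+(u-px)*vy/vx)/S,y1-u/S)
    print(n,'area',cv2.contourArea(k)/16,'front',L(u0),'tip',L(u1),'slope',vy/vx,'len',(u1-u0)/4)
```

```text
top area 3147.75 front (np.float64(0.47228950317134427), np.float64(0.27999999999999997)) tip (np.float64(0.4543734391728006), np.float64(0.034999999999999976)) slope 0.07312679 len 245.0
side area 3028.78125 front (np.float64(0.4734897069412575), np.float64(0.28275)) tip (np.float64(0.45500343169760443), np.float64(0.02799999999999997)) slope 0.07256634 len 254.75
```

Emit:
arm_command(increments=[{"slide": [0.0095, 0.7, -0.03], "yaw": 0.014, "gripper": 0.4}, {"slide": [0.0095, 0.7, -0.03], "yaw": 0.014, "gripper": 0.4}, {"slide": [0.0095, 0.7, -0.03], "yaw": 0.014, "gripper": 0.4}, {"slide": [0.0095, 0.7, -0.03], "yaw": 0.014, "gripper": 0.4}, {"slide": [0.0095, 0.7, -0.03], "yaw": 0.014, "gripper": 0.4}, {"slide": [0.0095, 0.7, -0.03], "yaw": 0.014, "gripper": 0.4}, {"slide": [0.0095, 0.7, -0.03], "yaw": 0.014, "gripper": 0.4}, {"slide": [0.0095, 0.7, -0.03], "yaw": 0.014, "gripper": 0.4}])

```text
time_s: 24.28
ee_pos: [0.4715, 0.1174, 0.1708]
eef_rot: [3.141, -0.0, 1.498]
force: [0.9, -0.1, -0.1]
grip_width: 0.0376
```

Emit:
arm_command(increments=[{"slide": [0, 0, 0], "yaw": 0, "gripper": 0.4}])

```text
time_s: 24.4
ee_pos: [0.4712, 0.1187, 0.1704]
eef_rot: [-3.141, -0.0, 1.503]
force: [-0.5, -0.6, -0.4]
grip_width: 0.0374
```

Emit:
arm_command(increments=[{"slide": [0.0037, 0.195, -0.02], "yaw": -0.003, "gripper": 0.4}, {"slide": [0.0037, 0.195, -0.02], "yaw": -0.003, "gripper": 0.4}, {"slide": [0.0037, 0.195, -0.02], "yaw": -0.003, "gripper": 0.4}, {"slide": [0.0037, 0.195, -0.02], "yaw": -0.003, "gripper": 0.4}, {"slide": [0.0037, 0.195, -0.06], "yaw": -0.003, "gripper": 0.4}, {"slide": [0.0037, 0.195, -0.11], "yaw": -0.003, "gripper": 0.4}, {"slide": [0.0037, 0.195, -0.13], "yaw": -0.003, "gripper": 0.4}, {"slide": [0.0037, 0.195, -0.13], "yaw": -0.003, "gripper": 0.4}])

```text
time_s: 25.4
ee_pos: [0.4755, 0.3083, 0.0397]
eef_rot: [-3.139, 0.002, 1.494]
force: [0.6, -1.5, 0.8]
grip_width: 0.0378
```

Emit:
arm_command(increments=[{"slide": [0, 0, 0], "yaw": 0, "gripper": 0.4}, {"slide": [0, 0, -0.02], "yaw": 0, "gripper": 0.4}, {"slide": [0, 0, -0.03], "yaw": 0, "gripper": 0.4}, {"slide": [0, 0, -0.036], "yaw": 0, "gripper": 0.4}, {"slide": [0, 0, -0.036], "yaw": 0, "gripper": 0.4}, {"slide": [0, 0, -0.036], "yaw": 0, "gripper": 0.4}])

```text
time_s: 26.15
ee_pos: [0.4761, 0.3101, 0.0052]
eef_rot: [3.141, -0.0, 1.495]
force: [0.3, 0.8, -0.1]
grip_width: 0.0377
```

Emit:
arm_command(increments=[{"slide": [0, 0, 0], "yaw": 0, "gripper": 0.1}, {"slide": [0, 0, 0], "yaw": 0, "gripper": 0.1}, {"slide": [0, 0, 0], "yaw": 0, "gripper": 0.1}, {"slide": [0, 0, 0], "yaw": 0, "gripper": 0.1}, {"slide": [0, 0, 0], "yaw": 0, "gripper": 0.1}], grip_force=55)

```text
time_s: 26.78
ee_pos: [0.4758, 0.31, 0.0047]
eef_rot: [3.141, -0.0, 1.495]
force: [-0.6, -0.4, 2.0]
grip_width: 0.0172
```

Emit:
arm_command(increments=[{"slide": [0, 0, 0.015], "yaw": 0, "gripper": 0.1}, {"slide": [0, 0, 0.034], "yaw": 0, "gripper": 0.1}, {"slide": [0.015, -0.01, 0.034], "yaw": -0.005, "gripper": 0.1}, {"slide": [0.033, -0.02, 0.034], "yaw": -0.011, "gripper": 0.1}, {"slide": [0.033, -0.02, 0.034], "yaw": -0.011, "gripper": 0.1}, {"slide": [0.033, -0.02, 0.034], "yaw": -0.011, "gripper": 0.1}])

```text
time_s: 27.52
ee_pos: [0.5086, 0.2896, 0.038]
eef_rot: [-3.141, 0.001, 1.483]
force: [0.1, 0.3, 0.1]
grip_width: 0.0178
```

```bash
cat > rod.py <<'E'
from h import *
o=readout.get_obs(); e=o['ee_pos']; print(e,o['eef_rot'][2],o['grip_width'])
C={n:cam(n) for n in('side','top')}
ax=lambda y:.468+.087*(y+.18)
for n,c in C.items():
    S=4000; y0=-.06; x1=ax(.1)+.05;y1=e[1]+.02
    R=rect(c,.041,x1-.1,x1,y0,y1,4); h=cv2.cvtColor(np.ascontiguousarray(R),cv2.COLOR_BGR2HSV)
    m=((h[...,1]<60)&(h[...,2]>110)).astype(np.uint8); m=cv2.morphologyEx(m,cv2.MORPH_OPEN,np.ones((9,9)))
    k=max(cv2.findContours(m,0,cv2.CHAIN_APPROX_NONE)[0],key=cv2.contourArea)
    vx,vy,px,py=cv2.fitLine(k,cv2.DIST_HUBER,0,.01,.01).ravel(); u0,u1=k[:,0,0].min(),k[:,0,0].max()
    L=lambda u:(round(x1-(py+(u-px)*vy/vx)/S,4),round(y1-u/S,4))
    print(n,'area',cv2.contourArea(k)/16,'front',L(u0),'tip',L(u1),'slope',vy/vx,'axis x at tip',ax(L(u1)[1]))
E
python3 rod.py
python3 - <<'E'
from h import *
s=last('side'); a=s['color'][140:260,180:310,::-1]; cv2.imwrite('pics/c10.png',cv2.resize(a,None,fx=5,fy=5,interpolation=cv2.INTER_CUBIC))
E
```

```text
[0.50862862 0.28964146 0.03795333] 1.4831766110284148 0.017784238515070445
side area 2374.40625 front (np.float64(0.5018), np.float64(0.1869)) tip (np.float64(0.4854), np.float64(0.0101)) slope 0.0927739 axis x at tip 0.48453870000000004
top area 2613.4375 front (np.float64(0.5056), np.float64(0.2604)) tip (np.float64(0.4835), np.float64(0.0146)) slope 0.09027168 axis x at tip 0.48493020000000003
```

View pics/c10.png

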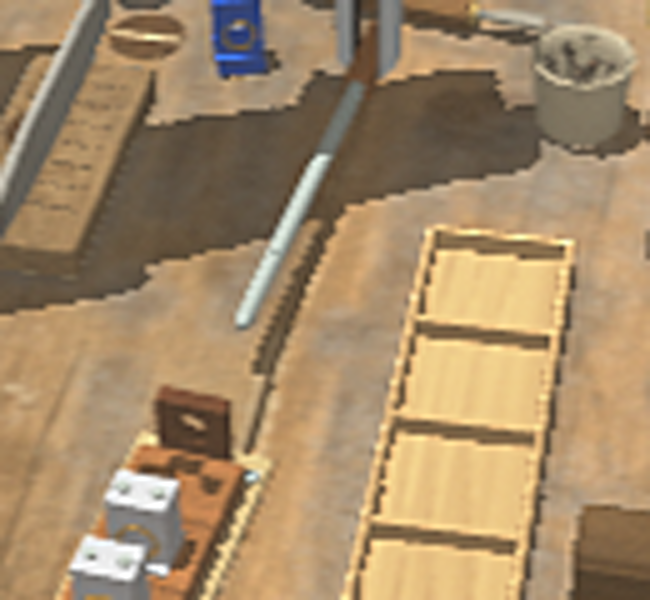

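The rod is held level with its tip at (240,322). The line fits put the tip within 1 mm of the bore axis in x, on the mean of the two views. Starting the insertion gently, 2 mm higher.

Emit:
arm_command(increments=[{"slide": [0, 0, 0.002], "yaw": 0, "gripper": 0.1}, {"slide": [-0.0017, -0.02, 0.002], "yaw": 0, "gripper": 0.1}, {"slide": [-0.0035, -0.04, 0.002], "yaw": 0, "gripper": 0.1}, {"slide": [-0.0052, -0.06, 0.002], "yaw": 0, "gripper": 0.1}, {"slide": [-0.0066, -0.075, 0.002], "yaw": 0, "gripper": 0.1}, {"slide": [-0.0077, -0.088, 0.002], "yaw": 0, "gripper": 0.1}, {"slide": [-0.0087, -0.1, 0.002], "yaw": 0, "gripper": 0.1}, {"slide": [-0.0087, -0.1, 0.002], "yaw": 0, "gripper": 0.1}])

```text
time_s: 28.62
ee_pos: [0.5001, 0.1894, 0.0407]
eef_rot: [-3.142, 0.0, 1.483]
force: [-0.0, 0.4, -1.0]
grip_width: 0.0174
```

Emit:
arm_command(increments=[{"slide": [-0.0013, -0.015, 0], "yaw": 0, "gripper": 0.1}, {"slide": [-0.0026, -0.03, 0], "yaw": 0, "gripper": 0.1}, {"slide": [-0.0039, -0.045, 0], "yaw": 0, "gripper": 0.1}, {"slide": [-0.0052, -0.06, 0], "yaw": 0, "gripper": 0.1}, {"slide": [-0.0065, -0.075, 0], "yaw": 0, "gripper": 0.1}, {"slide": [-0.0065, -0.075, 0], "yaw": 0, "gripper": 0.1}])

```text
time_s: 29.38
ee_pos: [0.4936, 0.114, 0.0407]
eef_rot: [-3.142, 0.0, 1.482]
force: [-0.4, -0.1, -0.6]
grip_width: 0.0174
```

Emit:
arm_command(increments=[{"slide": [-0.0013, -0.015, 0], "yaw": 0, "gripper": 0.1}, {"slide": [-0.0026, -0.03, 0], "yaw": 0, "gripper": 0.1}, {"slide": [-0.0039, -0.045, 0], "yaw": 0, "gripper": 0.1}, {"slide": [-0.0052, -0.06, 0], "yaw": 0, "gripper": 0.1}, {"slide": [-0.0065, -0.075, 0], "yaw": 0, "gripper": 0.1}, {"slide": [-0.0065, -0.075, 0], "yaw": 0, "gripper": 0.1}])

```text
time_s: 30.12
ee_pos: [0.487, 0.039, 0.0407]
eef_rot: [-3.142, 0.0, 1.482]
force: [0.8, 0.4, -0.0]
grip_width: 0.0177
```

```bash
python3 rod.py
```

```text
[0.48704062 0.03898664 0.0406602 ] 1.4823656721603675 0.017655069298092126
side area 499.28125 front (np.float64(0.4829), np.float64(-0.0113)) tip (np.float64(0.4778), np.float64(-0.0495)) slope 0.13409247 axis x at tip 0.47935350000000004
top area 132.5625 front (np.float64(0.4865), np.float64(-0.048)) tip (np.float64(0.4726), np.float64(-0.0595)) slope 1.2107449 axis x at tip 0.4784835
```

Emit:
arm_command(increments=[{"slide": [-0.0011, -0.013, 0], "yaw": 0, "gripper": 0.1}, {"slide": [-0.0023, -0.026, 0], "yaw": 0, "gripper": 0.1}, {"slide": [-0.0034, -0.039, 0], "yaw": 0, "gripper": 0.1}, {"slide": [-0.0045, -0.052, 0], "yaw": 0, "gripper": 0.1}, {"slide": [-0.0056, -0.064, 0], "yaw": 0, "gripper": 0.1}, {"slide": [-0.0061, -0.07, 0], "yaw": 0, "gripper": 0.1}, {"slide": [-0.0061, -0.07, 0], "yaw": 0, "gripper": 0.1}])

```text
time_s: 31.1
ee_pos: [0.481, -0.0303, 0.0406]
eef_rot: [3.142, -0.0, 1.483]
force: [-0.0, -0.2, -1.8]
grip_width: 0.0175
```

Emit:
arm_command(increments=[{"slide": [-0.0003, -0.003, 0], "yaw": 0, "gripper": 0.1}, {"slide": [-0.0004, -0.005, 0], "yaw": 0, "gripper": 0.1}, {"slide": [-0.0004, -0.005, 0], "yaw": 0, "gripper": 0.1}])

```text
time_s: 31.48
ee_pos: [0.4806, -0.035, 0.0406]
eef_rot: [-3.142, -0.0, 1.484]
force: [0.5, 1.0, -0.9]
grip_width: 0.017
```

Front is at about -0.064; creep on to contact.

Emit:
arm_command(increments=[{"slide": [-0.0002, -0.002, 0], "yaw": 0, "gripper": 0.1}, {"slide": [-0.0003, -0.003, 0], "yaw": 0, "gripper": 0.1}, {"slide": [-0.0003, -0.003, 0], "yaw": 0, "gripper": 0.1}])

```text
time_s: 31.85
ee_pos: [0.4804, -0.0359, 0.0406]
eef_rot: [3.142, -0.003, 1.484]
force: [1.6, 19.3, -0.8]
grip_width: 0.0176
```

Emit:
arm_command(increments=[{"slide": [-0.0001, -0.0015, 0], "yaw": 0, "gripper": 0.1}, {"slide": [-0.0001, -0.0015, 0], "yaw": 0, "gripper": 0.1}])

```text
time_s: 32.1
ee_pos: [0.4804, -0.0361, 0.0406]
eef_rot: [-3.142, -0.005, 1.484]
force: [2.8, 32.0, 0.3]
grip_width: 0.0173
```

Emit:
arm_command(increments=[{"slide": [0.0002, 0.003, 0], "yaw": 0, "gripper": 0.1}, {"slide": [0.0002, 0.003, -0.003], "yaw": 0, "gripper": 0.1}, {"slide": [0.0002, 0.003, -0.005], "yaw": 0, "gripper": 0.1}, {"slide": [0.0002, 0.003, -0.005], "yaw": 0, "gripper": 0.1}])

```text
time_s: 32.6
ee_pos: [0.4807, -0.036, 0.0357]
eef_rot: [3.141, -0.001, 1.484]
force: [1.0, 7.2, 1.2]
grip_width: 0.0174
```

Emit:
arm_command(increments=[{"slide": [0, 0, 0], "yaw": 0, "gripper": 0.3}, {"slide": [0, 0, 0], "yaw": 0, "gripper": 0.45}, {"slide": [0, 0, 0], "yaw": 0, "gripper": 0.45}, {"slide": [0, 0, 0.05], "yaw": 0, "gripper": 0.45}, {"slide": [0, 0, 0.1], "yaw": 0, "gripper": 0.45}, {"slide": [0, 0.06, 0.14], "yaw": 0, "gripper": 0.45}, {"slide": [0, 0.12, 0.14], "yaw": 0, "gripper": 0.45}, {"slide": [0, 0.18, 0.14], "yaw": 0, "gripper": 0.45}])

```text
time_s: 33.6
ee_pos: [0.4804, 0.1419, 0.1765]
eef_rot: [3.14, -0.0, 1.483]
force: [1.1, -1.1, -0.8]
grip_width: 0.0422
```

Emit:
arm_command(increments=[{"slide": [0, 0.06, 0], "yaw": 0, "gripper": 0.45}, {"slide": [0, 0.1, 0], "yaw": 0, "gripper": 0.45}, {"slide": [0, 0.1, 0], "yaw": 0, "gripper": 0.45}, {"slide": [0, 0.1, 0], "yaw": 0, "gripper": 0.45}])

```text
time_s: 34.1
ee_pos: [0.4803, 0.2397, 0.1754]
eef_rot: [-3.141, 0.0, 1.484]
force: [0.2, -0.9, -0.1]
grip_width: 0.0425
```

Run:
```python
from h import *
s=cam('side','s11');t=cam('top','t11')
a=s['color'][185:305,165:265,::-1]; a=cv2.resize(a,(500,600),interpolation=cv2.INTER_CUBIC)
b=rect(t,.041,.425,.515,-.33,.02,2.2); b=cv2.rotate(b,cv2.ROTATE_90_CLOCKWISE); b=b[:600]; print(b.shape)
v=np.zeros((max(600,b.shape[0]),500+b.shape[1],3),np.uint8); v[:600,:500]=a; v[:b.shape[0],500:]=b
cv2.imwrite('pics/c11.png',v[:600])
```

```text
(600, 198, 3)
```

View pics/c11.png

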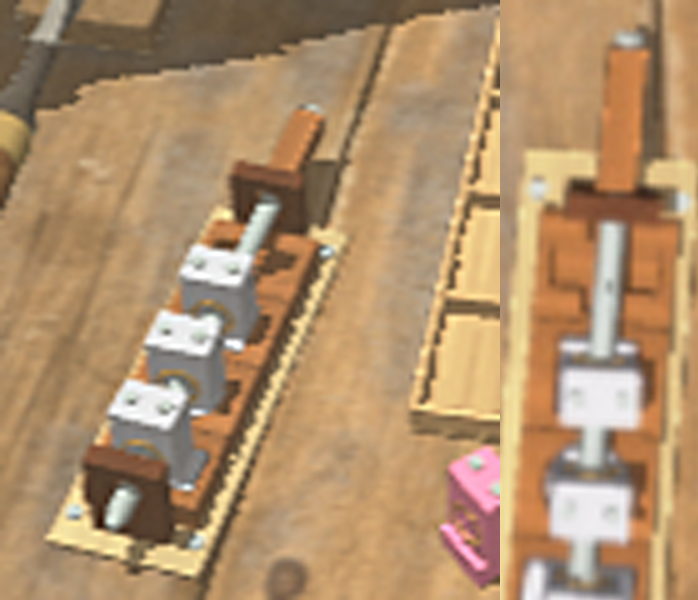

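The last picture shows the handle against the near post (top strip (618,190)), all three blocks upright with the rod through them, and the tip out of the far post at (118,518). One last number check of the block tops, then hand in.

Run:
```python
from h import *
for n in('top','side'):
    c=last(n); h=cv2.cvtColor(np.ascontiguousarray(rect(c,.069,.41,.51,-.3,-.11,4)),cv2.COLOR_BGR2HSV); m=((h[...,1]<40)&(h[...,2]>190)).astype(np.uint8); m=cv2.morphologyEx(m,cv2.MORPH_OPEN,np.ones((25,25)))
    for k in cv2.findContours(m,0,cv2.CHAIN_APPROX_NONE)[0]:
        r=cv2.minAreaRect(k); print(n,round(.51-r[0][1]/4000,4),round(-.11-r[0][0]/4000,4),(np.array(r[1])/4).round(1),round(r[2],1))
s=last('side');p=np.array([(118,525.)])/5+[165,185]; print('tip',onplane(s,p,.034),'far face',.468-.087*.1125,-.18-.1125)
print(job.hand_in())
```

```text
top 0.4713 -0.1226 [25.7  7.9] 3.4
top 0.4561 -0.2527 [31.2 50.4] 23.4
top 0.4655 -0.2126 [34.5 38.8] 90.0
top 0.4699 -0.1623 [34.2 38.5] 90.0
side 0.4623 -0.2545 [35. 26.] 90.0
side 0.4669 -0.2049 [34.2 26.2] 90.0
side 0.4715 -0.1387 [58.  35.4] 0.8
tip [[ 0.46063618 -0.30724252  0.034     ]] far face 0.4582125 -0.2925
the job is handed in; nothing more can be done
None
```

I drew the rod out and laid it down. The three blocks present (square, round, slot) are in their matching nests, and the rod is back through them with its handle home. The cross block was absent, so its nest is empty. I handed the job in at about 34 s of robot time; no verdict was reported. The rod was knocked about 3 cm aside along the way, so I measured it again before gripping it.

**Blocks:**
- In the last picture all three blocks stand upright with the rod through them.
- At release, the gripper heights put each foot within about 1 mm of its pocket floor.
- The side view puts the round and slot tops within about 1 mm of where I expected their nest centres.
- In the last colour check the top-view outlines, and the side-view one for the square block, ran into the shaft or neighbouring faces, so they confirm nothing. The square block rests on an earlier clean reading of 0.1-0.2 mm in the side view, though there the reference came partly from the seated block itself.

**Rod:**
- The handle stopped against the near post with about 30 N of push, and I eased off before letting go.
- That contact came about 3 mm earlier than my position estimate. I put this down to measurement error, as no gap shows in the picture.
- The tip is about 15 mm out of the far post by image; the given sizes say 19 mm.

**Bystanders:** I did not go near the cup or the gouge.

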